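# Set the bag sealer's thumb wheel and run an empty warm-up stroke

## Task

Using only light fingertip friction, roll the bag sealer's knurled thumb wheel, click by click, until its long index bar rests clicked in at the very top, in line with the two small pointer tabs beside the wheel. Then press the sealing arm fully down by its pad, hold it down for a good second and let it spring back up, leaving the wheel setting as it is. Nothing needs grasping: lift nothing, and leave the loose fittings and the carton where they are.

Things in the scene. Friction and masses are not known exactly. Their poses are not given: they have to be found in the camera images.
- sealer: Grey bench bag sealer, fixed to the bench: housing 340 mm long (its y), 100 deep (its x), top face 75 mm above the bench. Origin: centre of its underside; z up. Thumb wheel at its -y end, sealing arm hinged at its +y end. Beside the wheel's slot (66 x 28 mm) stand two pointer tabs, 6 mm high, at the slot's middle, 19.5 mm either side of the wheel's mid-plane.
- wheel_crown (a point): Highest point of the black knurled thumb wheel, 90 mm above the bench; fixed to the housing, axes as the sealer's. Wheel: disc on edge, 80 mm diameter, 24 wide, axis along the sealer's y, 15 mm proud of the housing. A closed fingertip pressing the crown with 3 to 10 N and moving along the sealer's x rolls it by friction, 14 mm per click; keep part of the tip over the crown, one stroke per click.
- wheel (a joint): Where the wheel's white index bar (6 mm wide, across the full rim) stands: angle (rad) from the top, positive on the sealer's +x side; moving the crown towards -x lowers it. Notches every 0.349 rad (20 deg); 0 is the wanted one, bar between the tabs. Starts one or two clicks positive; range -1.05 to 1.05. About 1 N carries it over; past halfway it snaps on, and stays when let go.
- press_pad (a point): Centre of the top of the square black press pad (46 x 46 mm) at the free end of the white sealing arm, which runs along the sealer's y from its hinge at (0, 140, 103) mm in the sealer's frame; moves with the arm. 153 mm above the bench with the arm up, 116 mm fully down; on the way down it shifts about 8 mm towards the sealer's -y.
- press (a joint): Angle of the sealing arm (rad): 0 is up (sprung, tilted 0.25 rad), 0.25 fully down, level, against its stop. Pressing at the pad takes about 2 N to start and 9 N fully down; it springs up by itself when released.
- tee: Loose copper tee fitting, 76 x 54 x 32 mm high, lying on the bench; origin at the underside below the crossing. To be left alone.
- coupling: Loose grey plastic pipe coupling standing on end, 60 mm diameter, 55 mm high; origin at the centre of its underside. To be left alone.
- carton: Small closed cardboard carton, 70 x 90 x 50 mm high; origin at the centre of its underside. To be left alone.

How it is judged (in metres and radians):
On the way, in this order (a step that is already met when the one before it is completed fails the run):
1. the wheel has clicked into the notch with the index bar at the top, the arm still up (value of joint wheel between -0.12 and 0.12 rad and value of joint press below 0.1 rad), for 0.3 s.
2. the sealing arm is pressed fully down and held, the wheel still set (value of joint press above 0.215 rad and value of joint wheel between -0.12 and 0.12 rad), for 0.8 s.
At the end, for the whole second after the job is handed in: The wheel rests in the notch with its index bar at the top (within 0.12 rad of 0), the sealing arm is back up (below 0.04 rad) after having been held fully down (above 0.215 rad) for 0.8 s, and the tee, coupling and carton stand within 20 mm of where they were (value of joint wheel between -0.12 and 0.12 rad and value of joint press below 0.04 rad and distance of each of tee, coupling, carton from where it was at the start of the episode below 0.02 m); the robot touches nothing.
It fails at once if a loose thing is lifted off the bench (height (world z) of any of tee, coupling, carton above 0.015 m).
It fails at once if a loose thing is pushed more than 20 mm away (distance of any of tee, coupling, carton from where it was at the start of the episode above 0.02 m).
It also fails if it takes over 58 s, if anything falls off the work surface, if the arm or the gripper's body presses on something with over 40 N, if the wrist force passes 120 N, or if a joint passes its speed limit or range.

## Robot

A 6-joint arm with a two-finger parallel gripper is mounted at the origin on the work surface. World frame = base frame: x ahead of the robot, y to its left, z up, the work surface at z = 0. Lengths are in mm, angles in rad, forces in N, time in s.
With the tool pointing down it reaches from about 350 to 975 mm from the base axis. Payload 7.1 kg.
Tool frame: the origin (TCP) lies on the centre line of the jaws, within the pads' length; the fingertips stand 8 mm ahead of it and the grasp point (between the pads) lies 11 mm behind it; z points along the fingers, x is the direction in which the jaws open and shut, and the axes are right-handed (so a half turn about z gives the same grasp; the last joint's range is limited). The gripper opens to 88 mm and grips with 3 to 60 N. Pads are 20 mm wide; open, the fingers measure 115 mm over their backs; the gripper's body (75 mm by 178 mm) begins 61 mm behind the grasp point.
Start: joints at [-1.363, 0.423, 1.63, -0, 1.089, -0.019], TCP at [140.557, -608.973, 230.675] pointing down, gripper open.
Joint ranges: [-3, 3], [-0.9, 2.11], [0.09, 2.58], [-1.31, 4.45], [0.11, 2.69], [-2.54, 2.54]. Speed limits (rad/s): [2.39, 2.39, 3.01, 3.14, 3.14, 3.14].

## Interface

Orientations are given as a rotation vector (axis times angle).
In Python, from workcell import ctrl gives the robot as it stands.
- The arm moves only by the shell command python3 -m handwheel 'ROWS'. ROWS is JSON, a list of rows, each a list of 3 entries, a list of its own where there are three numbers: the turn, a rotation vector about the tool's x, y, z in rad, then the shift along the tool's x, y, z in mm, then the opening, from 0 (shut) to 1 (fully open). In form: [[[ax, ay, az], [tx, ty, tz], jaw], ...]. A call has exactly 10 rows; each row shifts and turns the pose as measured when the row begins, along the tool's axes as they then stand; what a row does not reach is not made up. A row lasts 1/12 s, in which the tool goes at most 41.7 mm and 7.16 degrees, less where a joint would pass 70% of its speed; a pose out of reach is approached as far as the arm can. A call with a gripper value outside its range is refused whole. The fingers move at their own pace and stop on an object; the grip force is fixed at half the most. Time passes only in rows, so rows that do not move let the fingers close, or fill a call up. It gives the time, the measured TCP pose, the force and the opening at its end, in the units of the state.
- ctrl.get_obs(): the state, without advancing time (a new reading comes with each control period).
- ctrl.get_image(name): name is "side" or "top" or "wrist"; returns a dict with "pixels" (400x640x3 uint8, red, green, blue), "camera_matrix" (3x3 intrinsics, pixels), "dist" ([k1, k2, p1, p2, k3] as OpenCV has them; the pictures are not rectified), "rvec" (rotation vector, rad) and "tvec" (3), from world to camera coordinates, as OpenCV has them. Camera axes: x right, y down, z forward; pixel columns grow to the right and rows downward; lengths in mm; the calibration is good to about 2 mm. A picture is of the moment at which its call begins. There is no depth.
- ctrl.close_job(): hands the job in, once; it reports no verdict.
Trained networks look in a picture, given as the dict that the camera call returned (one of the last four; its "shot" number tells which), for a name from the list of things; names that differ only in an ending like _2 or _b are one class to them, and where a whole thing is asked for, a point or a joint stands for the part that bears it (a point fixed in the world has none). Each returns a list of dicts, best first, with "score" (0 to 1); they miss things now and then, are a little off and sometimes report something else, mostly with a low value. They report only what shows in the picture. A call takes as long as a camera call.
- ctrl.look_for(picture, query): "position" ([x, y, z] in mm, in the coordinates of the camera as it stood for that picture, good to about 4 mm: the middle of the surface that is visible of it).
- ctrl.spot_point(picture, query): "position" ([x, y, z] in mm, in the coordinates of the camera as it stood for that picture, good to about 4 mm: a listed point, or the origin of a listed thing).
The state is a dict: "t": time; "qpos": joint angles; "qvel": joint speeds; "joint_torque": joint torques, N m; "ee_pos": TCP position; "orientation": TCP orientation; "ft_force": force on the tool from outside, world axes, zero at the start; "moment": the same for the moment, N m; "width": finger opening in mm.
Only numpy, scipy, OpenCV 4.12 (cv2) and the standard library are available. Lean on these libraries where they do the work, as an engineer would, in place of code of your own. Each camera call takes 0.05 s, during which the arm holds its last target.

## Working session

There is one attempt and no reset: what is moved stays moved. The work goes in short steps, Python scripts to look and compute and a shell command to move; the robot and the scene stay as the last step left them, time stands still between calls to the robot, and variables do not carry over. Pictures are saved under pics/ and viewed, and the job is handed in when it is done.

```bash
mkdir -p pics
cat > h.py <<'E'
from workcell import ctrl
import numpy as np, cv2
def R(v): return cv2.Rodrigues(np.array(v,float))[0]
def w(p,pos): return R(p["rvec"]).T@(np.array(pos)-np.array(p["tvec"]).ravel())
def save(p,n): cv2.imwrite("pics/"+n,p["pixels"][:,:,::-1])
def proj(p,X): return cv2.projectPoints(np.array(X,float).reshape(-1,1,3),np.array(p["rvec"],float),np.array(p["tvec"],float),np.array(p["camera_matrix"]),np.array(p["dist"]))[0].reshape(-1,2)
E
python3 - <<'E'
from h import *
np.set_printoptions(precision=1,suppress=True)
for c in ["side","top"]:
    p=ctrl.get_image(c); save(p,c+"0.png")
    for q in ["sealer","wheel_crown","press_pad","tee","coupling","carton"]:
        for d in ctrl.spot_point(p,q)[:2]: print(c,q,round(d["score"],2),w(p,d["position"]))
o=ctrl.get_obs(); print(o["t"],o["ee_pos"],o["orientation"],R(o["orientation"]))
E
```

```text
side wheel_crown 0.78 [ 501.5 -108.4   91. ]
side press_pad 0.66 [534.3  11.3 148. ]
side tee 0.57 [419.5  80.5  -2.8]
side coupling 0.59 [704.6  32.8  -2.3]
side carton 0.85 [ 633.  -146.1    1.7]
top sealer 0.59 [537.   11.2  -1. ]
top wheel_crown 0.7 [420.1  84.1  -1.7]
top wheel_crown 0.58 [ 496.1 -108.1   93. ]
top press_pad 0.59 [532.8   4.3 155.2]
top press_pad 0.23 [419.8  83.1  -1.1]
top tee 0.69 [418.1  82.7  -1.8]
top coupling 0.64 [705.5  32.5  -0.4]
top carton 0.67 [ 626.1 -143.2    2.1]
top carton 0.63 [537.6   7.8   1.3]
0.7 [ 140.6 -609.   230.7] [ 2.5 -2.   0. ] [[ 0.2 -1.   0. ]
 [-1.  -0.2 -0. ]
 [ 0.  -0.  -1. ]]
```

View pics/top0.png

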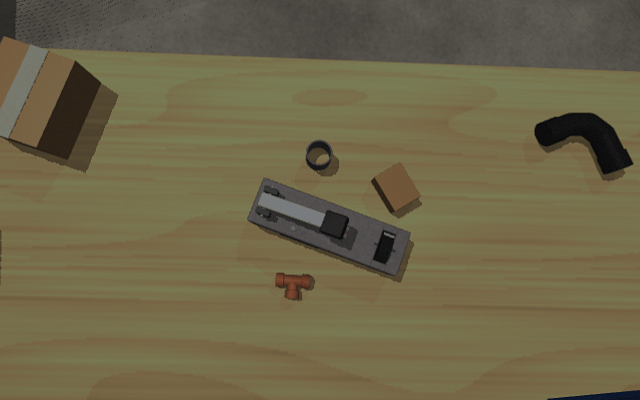

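View pics/side0.png

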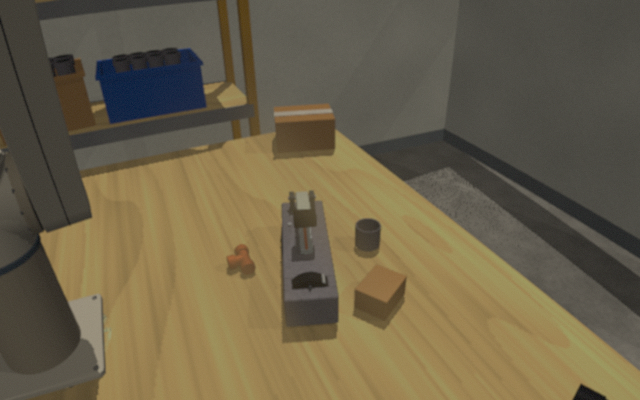

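Run:
```python
import cv2
a=cv2.imread("pics/top0.png"); cv2.imwrite("pics/top0z.png",cv2.resize(a[165:290,240:420],None,fx=4.4,fy=4.4,interpolation=cv2.INTER_CUBIC))
a=cv2.imread("pics/side0.png"); cv2.imwrite("pics/side0z.png",cv2.resize(a[180:330,260:420],None,fx=4,fy=4,interpolation=cv2.INTER_CUBIC))
```

```text
(no output)
```

View pics/top0z.png

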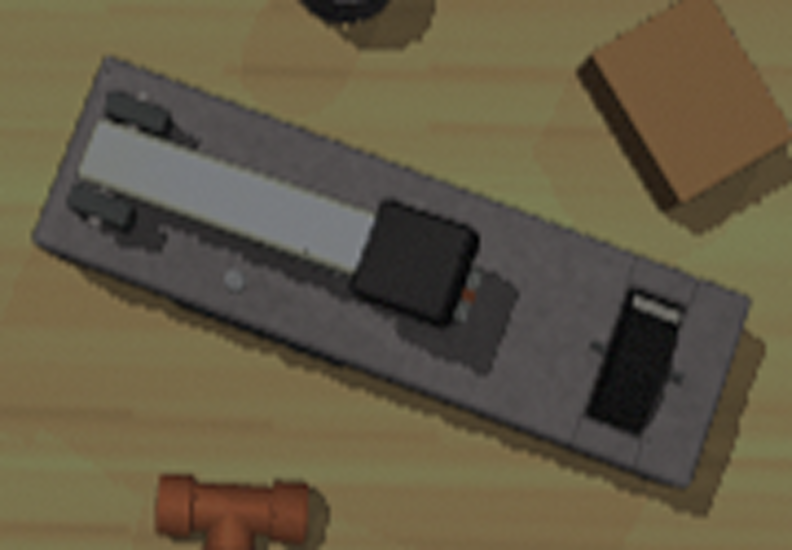

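View pics/side0z.png

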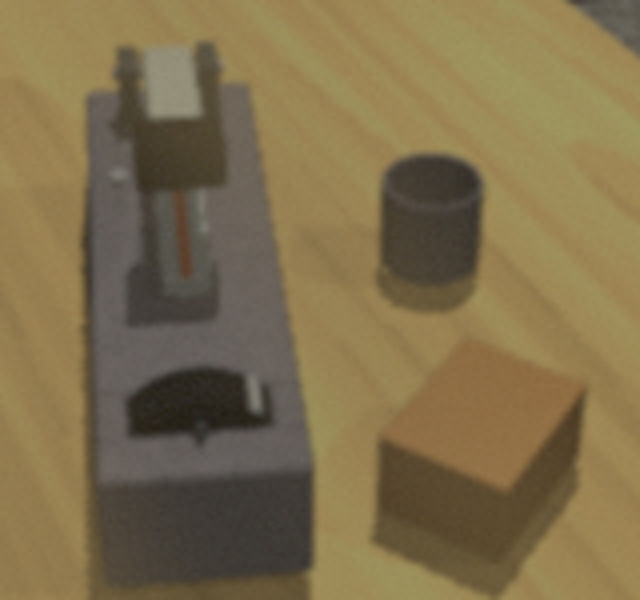

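```bash
cat >> h.py <<'E'
def S(pose,L):
    x,y,a=pose; L=np.array(L,float).reshape(-1,3); c,s=np.cos(a),np.sin(a)
    return np.c_[x+c*L[:,0]-s*L[:,1], y+s*L[:,0]+c*L[:,1], L[:,2]]
E
python3 - <<'E'
from h import *
from scipy.optimize import least_squares
np.set_printoptions(precision=3,suppress=True)
p=ctrl.get_image("top"); s=ctrl.get_image("side")
T=np.array([(105,57),(748,297),(690,487),(35,240)])/4.4+[240,165]-0.39
loc=[(50,170,75),(50,-170,75),(-50,-170,75),(-50,170,75)]
f=lambda q:(proj(p,S(q,loc))-T).ravel()
r=least_squares(f,[537,10,-.3],x_scale=[10,10,.1]); print(r.x,r.fun)
pose=r.x
# wheel: y-local from tabs
tabs=np.array([(598,347),(676,380)])/4.4+[240,165]-.39
g=lambda v:(proj(p,S(pose,[(v[0],v[1]+19.5,81),(v[0],v[1]-19.5,81)]))-tabs).ravel()
rr=least_squares(g,[0,-120]);print("tabs mid local",rr.x,rr.fun)
crown=S(pose,[(0,rr.x[1],90)])[0];print("crown",crown)
for a in (.349,.698):
    X=S(pose,[(40*np.sin(a),rr.x[1]+d,50+40*np.cos(a)) for d in(12,-12)])
    print(a,(proj(p,X)-[240,165]+.39)*4.4,(proj(s,X)-[260,180]+.375)*4)
d=ctrl.spot_point(p,"press_pad")[0]; print(w(p,d["position"]))
pad=np.array([(415,262)])/4.4+[240,165]-.39
g=lambda v:(proj(p,S(pose,[(v[0],v[1],153)]))-pad).ravel()
rr=least_squares(g,[0,-20]);print("pad local",rr.x,S(pose,[(*rr.x,153)]))
E
```

```text
[536.392   8.903  -0.332] [-0.285 -1.096  1.803 -0.461  0.084  0.79  -1.555  0.613]
tabs mid local [  -2.27  -124.946] [ 0.196  0.516 -0.197 -0.513]
crown [ 495.619 -109.203   90.   ]
0.349 [[627.116 323.004]
 [674.308 340.605]] [[219.317 367.856]
 [223.461 401.777]]
0.698 [[632.238 300.145]
 [678.953 317.557]] [[244.925 377.184]
 [249.678 411.131]]
[535.362   5.195 155.075]
pad local [-0.974 -4.227] [[534.092   5.225 153.   ]]
```

```bash
cat >> h.py <<'E'
POSE=[536.4,8.9,-.332]
def go(L,dz=0):  # target in sealer-local mm (TCP), print tool-frame delta & turn
    o=ctrl.get_obs(); Rt=R(o["orientation"]); X=S(POSE,[L])[0]
    a=POSE[2]; xt=np.array([np.sin(a),-np.cos(a),0]); z=np.array([0,0,-1.]); Rg=np.c_[xt,np.cross(z,xt),z]
    print("t",o["t"],"pos",o["ee_pos"],"F",o["ft_force"],"w",o["width"])
    c,s=np.cos(a),np.sin(a); d=np.array(o["ee_pos"])-[POSE[0],POSE[1],0]
    print("local now",[c*d[0]+s*d[1],-s*d[0]+c*d[1],d[2]])
    print("shift tool",Rt.T@(X-np.array(o["ee_pos"])),"turn",cv2.Rodrigues(Rt.T@Rg)[0].ravel(),"yaw-goal shift",Rg.T@(X-np.array(o["ee_pos"])))
np.set_printoptions(precision=3,suppress=True)
E
python3 -c "
from h import *
go((7,-125,150))"
```

```text
t 0.85 pos [ 140.576 -608.962  230.709] F [ 0.531 -1.02  -0.17 ] w 88.21176374805076
local now [np.float64(-172.82639886902012), np.float64(-713.1346022180683), np.float64(230.70881706222593)]
shift tool [-403.322 -464.296   80.708] turn [-0.    -0.     0.559] yaw-goal shift [-588.135 -179.826   80.709]
```

```bash
python3 -m handwheel '[[[0,0,0],[-26,-30,0],0],[[0,0,0],[-26,-30,0],0],[[0,0,0],[-26,-30,0],0],[[0,0,0],[-26,-30,0],0],[[0,0,0],[-26,-30,0],0],[[0,0,0],[-26,-30,0],0],[[0,0,0],[-26,-30,0],0],[[0,0,0],[-26,-30,0],0],[[0,0,0],[-26,-30,0],0],[[0,0,0],[-26,-30,0],0]]'
python3 -c "
from h import *
go((7,-125,150))"
```

```text
t: 1.68
ee_pos: [379.9, -283.0, 230.4]
orientation: [2.443, -1.969, 0.011]
ft_force: [0.3, -0.3, 0.4]
width: 24.7
t 1.6833 pos [ 379.872 -282.978  230.431] F [ 0.345 -0.339  0.431] w 24.72847470006937
local now [np.float64(-52.84774007007462), np.float64(-326.95678301738457), np.float64(230.43093297137756)]
shift tool [-142.174 -155.913   79.468] turn [-0.003 -0.007  0.546] yaw-goal shift [-201.957  -59.848   80.431]
```

```bash
python3 -m handwheel '[[[0,0,0.11],[0,0,8],0],[[0,0,0.11],[0,0,8],0],[[0,0,0.11],[0,0,8],0],[[0,0,0.11],[0,0,8],0],[[0,0,0.11],[0,0,8],0],[[0,0,0],[-36,-11,0],0],[[0,0,0],[-36,-11,0],0],[[0,0,0],[-36,-11,0],0],[[0,0,0],[-36,-11,0],0],[[0,0,0],[-36,-11,0],0]]'
python3 -c "
from h import *
go((7,-125,120))"
```

```text
t: 2.52
ee_pos: [501.3, -125.2, 190.2]
orientation: [1.784, -2.586, 0.021]
ft_force: [0.5, -0.7, 0.1]
width: -0.1
t 2.5167 pos [ 501.26  -125.248  190.24 ] F [ 0.538 -0.656  0.079] w -0.07677294800074357
local now [np.float64(10.502028823612449), np.float64(-138.276337046884), np.float64(190.23977988294538)]
shift tool [-13.695   4.669  70.091] turn [-0.011 -0.008 -0.031] yaw-goal shift [-13.276   3.502  70.24 ]
```

```bash
python3 -m handwheel '[[[-0.011,-0.008,-0.03],[-7,2.3,10],0],[[0,0,0],[-7,2.3,10],0],[[0,0,0],[0,0,10],0],[[0,0,0],[0,0,10],0],[[0,0,0],[0,0,10],0],[[0,0,0],[0,0,10],0],[[0,0,0],[0,0,5],0],[[0,0,0],[0,0,0],0],[[0,0,0],[0,0,0],0],[[0,0,0],[0,0,0],0]]'
python3 - <<'E'
from h import *
go((7,-125,100))
for c in ["wrist","side"]:
    p=ctrl.get_image(c); save(p,c+"1.png")
    for q in ["sealer","wheel_crown","press_pad"]:
        for d in ctrl.spot_point(p,q)[:1]: print(c,q,round(d["score"],2),w(p,d["position"]))
a=cv2.imread("pics/side1.png"); cv2.imwrite("pics/side1z.png",cv2.resize(a[180:330,260:420],None,fx=4,fy=4,interpolation=cv2.INTER_CUBIC))
E
```

```text
t: 3.35
ee_pos: [502.2, -109.1, 118.3]
orientation: [1.824, -2.557, -0.002]
ft_force: [0.7, -0.5, -0.1]
width: 0.4
t 3.35 pos [ 502.189 -109.147  118.32 ] F [ 0.722 -0.532 -0.129] w 0.3947409663068896
local now [np.float64(6.132440070653935), np.float64(-122.75115575426013), np.float64(118.3195686199893)]
shift tool [ 2.255 -0.89  18.318] turn [0.001 0.    0.   ] yaw-goal shift [ 2.249 -0.868 18.32 ]
wrist wheel_crown 0.75 [ 497.412 -106.93    89.417]
side sealer 0.87 [538.102   6.463   1.181]
side wheel_crown 0.65 [ 500.865 -110.382   90.843]
side press_pad 0.53 [537.975   6.38    2.316]
```

View pics/wrist1.png

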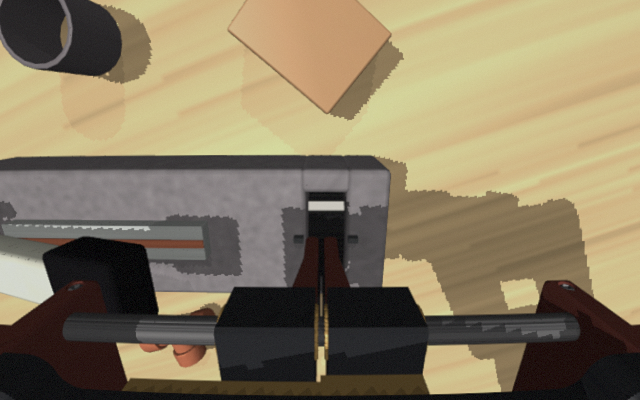

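View pics/side1z.png

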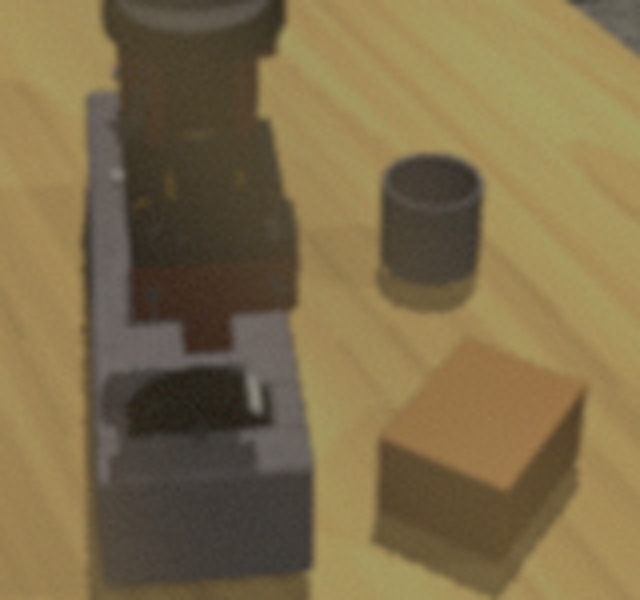

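Run:
```python
from h import *
from scipy.optimize import least_squares
p=ctrl.get_image("wrist")
tabs=np.array([(298,238.5),(353.5,238.5)])
g=lambda v:(proj(p,S(POSE,[(v[0],v[1]+19.5,78),(v[0],v[1]-19.5,78)]))-tabs).ravel()
r=least_squares(g,[0,-125]);print(r.x,r.fun)
b=lambda a:(proj(p,S(POSE,[(r.x[0]+40*np.sin(a),r.x[1],50+40*np.cos(a))]))).ravel()
print(b(.349),b(.698))
```

```text
[  -0.208 -124.873] [ 0.799 -0.043 -0.8   -0.008]
[326.089 225.977] [326.033 205.909]
```

```bash
python3 -m handwheel '[[[0,0,0],[1.1,-1,5],0],[[0,0,0],[1.1,0,5],0],[[0,0,0],[0,0,5],0],[[0,0,0],[0,0,2],0],[[0,0,0],[0,0,0.5],0],[[0,0,0],[0,0,0.5],0],[[0,0,0],[0,0,0.5],0],[[0,0,0],[0,0,0.5],0],[[0,0,0],[0,0,0.5],0],[[0,0,0],[0,0,0.5],0]]'
python3 -c "
from h import *
go((7,-125,98))"
```

```text
t: 4.63
ee_pos: [503.2, -111.3, 98.2]
orientation: [-1.826, 2.556, 0.001]
ft_force: [-1.0, -0.7, 5.3]
width: 0.3
t 4.6333 pos [ 503.174 -111.26    98.167] F [-0.995 -0.715  5.256] w 0.2716554908382533
local now [np.float64(7.752579225933378), np.float64(-124.42763649153474), np.float64(98.16700711128505)]
shift tool [0.571 0.754 0.167] turn [0.    0.    0.002] yaw-goal shift [0.572 0.753 0.167]
```

```bash
python3 -m handwheel '[[[0,0,0],[0,2,0.5],0],[[0,0,0],[0,2,0.5],0],[[0,0,0],[0,2,0.5],0],[[0,0,0],[0,2,0.5],0],[[0,0,0],[0,2,0.5],0],[[0,0,0],[0,2,0.5],0],[[0,0,0],[0,2,0.5],0],[[0,0,0],[0,0,0.5],0],[[0,0,0],[0,0,0.5],0],[[0,0,0],[0,0,0.5],0]]'
python3 - <<'E'
from h import *
go((-7,-125,98))
p=ctrl.get_image("wrist"); save(p,"wrist2.png")
E
```

```text
t: 5.47
ee_pos: [495.0, -108.2, 98.1]
orientation: [-1.821, 2.548, -0.018]
ft_force: [-1.1, 0.2, 9.2]
width: 0.3
t 5.4667 pos [ 495.03  -108.189   98.07 ] F [-1.104  0.184  9.173] w 0.3276394845061501
local now [np.float64(-0.9474180169003787), np.float64(-124.17842929004632), np.float64(98.07012795168383)]
shift tool [ 0.809  6.055 -0.02 ] turn [-0.015  0.001  0.002] yaw-goal shift [0.822 6.053 0.07 ]
```

View pics/wrist2.png

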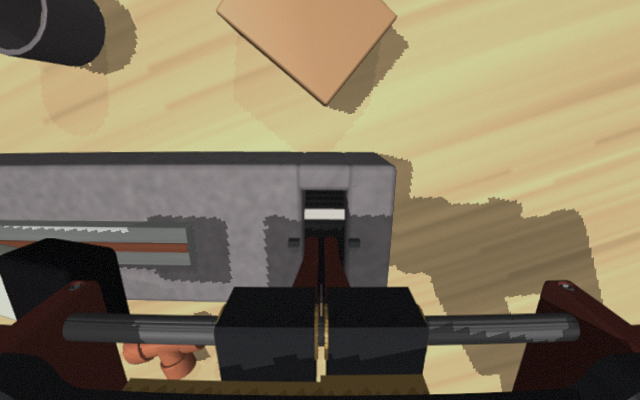

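```bash
cat >> h.py <<'E'
def bar(p,px):
    from scipy.optimize import least_squares
    f=lambda a:(proj(p,S(POSE,[(40*np.sin(a[0]),-125,50+40*np.cos(a[0]))])).ravel()-px)
    r=least_squares(f,[.4]);print("bar",r.x,"res",r.fun)
E
python3 - <<'E'
from h import *
p=ctrl.get_image("wrist"); bar(p,(324.5,214)); go((-7,-125,98))
E
```

```text
bar [0.554] res [-0.882  0.   ]
t 5.5667 pos [ 495.011 -108.208   98.062] F [-0.707 -0.868  9.422] w 0.42769103423940524
local now [np.float64(-0.9593230831983846), np.float64(-124.20269216563423), np.float64(98.06182412949136)]
shift tool [ 0.784  6.043 -0.028] turn [-0.015  0.001  0.002] yaw-goal shift [0.797 6.041 0.062]
```

```bash
python3 -m handwheel '[[[0,0,0],[0,2,0.2],0],[[0,0,0],[0,2,0.2],0],[[0,0,0],[0,2,0.2],0],[[0,0,0],[0,1.5,0.2],0],[[0,0,0],[0,0,0.2],0],[[0,0,0],[0,0,0],0],[[0,0,0],[0,0,-3],0],[[0,0,0],[0,0,-4],0],[[0,0,0],[0,0,-5],0],[[0,0,0],[0,0,0],0]]'
python3 - <<'E'
from h import *
go((7,-125,101))
p=ctrl.get_image("wrist"); save(p,"wrist3.png")
E
```

```text
t: 6.4
ee_pos: [483.4, -104.3, 109.4]
orientation: [-1.823, 2.551, -0.011]
ft_force: [-0.0, -0.1, -0.5]
width: 0.3
t 6.4 pos [ 483.403 -104.304  109.388] F [-0.026 -0.058 -0.542] w 0.3169518853117303
local now [np.float64(-13.206162641362866), np.float64(-124.29590317607288), np.float64(109.38753096270786)]
shift tool [  0.754 -20.13    8.564] turn [-0.009  0.001  0.002] yaw-goal shift [  0.704 -20.206   8.388]
```

View pics/wrist3.png

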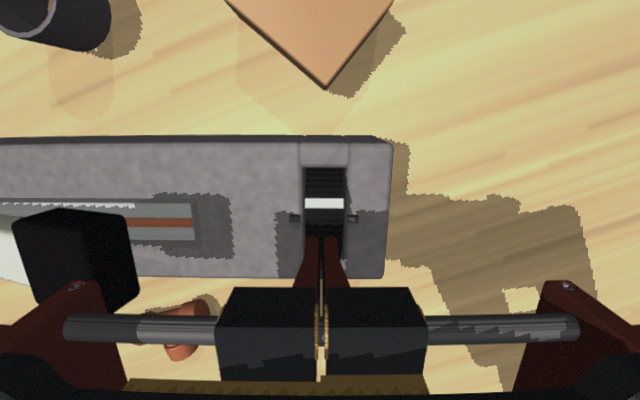

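```bash
python3 - <<'E'
from h import *
p=ctrl.get_image("wrist"); bar(p,(324,203.5))
E
python3 -m handwheel '[[[-0.009,0,0],[0,-4,0],0],[[0,0,0],[0,-4,0],0],[[0,0,0],[0,-4,0],0],[[0,0,0],[0,-4,0],0],[[0,0,0],[0,-3,0],0],[[0,0,0],[0,-1,0],0],[[0,0,0],[0,0,3],0],[[0,0,0],[0,0,3],0],[[0,0,0],[0,0,0],0],[[0,0,0],[0,0,0],0]]'
python3 - <<'E'
from h import *
go((7,-125,98))
E
```

```text
bar [0.331] res [-0.656 -0.001]
t: 7.33
ee_pos: [504.0, -111.5, 101.2]
orientation: [1.826, -2.555, -0.004]
ft_force: [0.3, -0.1, 0.0]
width: 0.7
t 7.3333 pos [ 504.034 -111.484  101.231] F [ 0.335 -0.121  0.036] w 0.7397858291542485
local now [np.float64(8.639042560102801), np.float64(-124.35972364371065), np.float64(101.23056355906832)]
shift tool [0.639 1.63  3.235] turn [0.003 0.001 0.002] yaw-goal shift [0.64  1.639 3.231]
```

```bash
python3 -m handwheel '[[[0,0,0],[0.5,1.5,1.5],0],[[0,0,0],[0,0,1],0],[[0,0,0],[0,0,0.5],0],[[0,0,0],[0,0,0.5],0],[[0,0,0],[0,0,0.5],0],[[0,0,0],[0,0,0.5],0],[[0,0,0],[0,2,0.4],0],[[0,0,0],[0,2,0.4],0],[[0,0,0],[0,2,0.4],0],[[0,0,0],[0,2,0.4],0]]'
python3 - <<'E'
from h import *
go((-7,-125,98))
E
```

```text
t: 8.17
ee_pos: [497.5, -109.6, 98.2]
orientation: [-1.824, 2.553, -0.006]
ft_force: [2.1, -1.5, 4.7]
width: 0.2
t 8.1667 pos [ 497.478 -109.553   98.239] F [ 2.097 -1.505  4.733] w 0.22688384375495252
local now [np.float64(1.8118206773573888), np.float64(-124.67043652032274), np.float64(98.23883782239817)]
shift tool [0.311 8.814 0.193] turn [-0.005  0.001  0.002] yaw-goal shift [0.33  8.812 0.239]
```

```bash
python3 -m handwheel '[[[0,0,0],[0,2,0.4],0],[[0,0,0],[0,2,0.4],0],[[0,0,0],[0,2,0.3],0],[[0,0,0],[0,2,0.3],0],[[0,0,0],[0,1,0.3],0],[[0,0,0],[0,0,0.2],0],[[0,0,0],[0,0,0.2],0],[[0,0,0],[0,0,0],0],[[0,0,0],[0,0,0],0],[[0,0,0],[0,0,0],0]]'
python3 - <<'E'
from h import *
go((-7,-125,98))
p=ctrl.get_image("wrist"); save(p,"wrist4.png")
cv2.imwrite("pics/w4z.png",cv2.resize(cv2.imread("pics/wrist4.png")[140:280,270:400],None,fx=4,fy=4))
E
```

```text
t: 9.0
ee_pos: [488.3, -106.4, 98.1]
orientation: [-1.823, 2.551, -0.009]
ft_force: [-0.6, -0.9, 4.9]
width: 0.3
t 9.0 pos [ 488.271 -106.397   98.092] F [-0.628 -0.934  4.857] w 0.3305769163525585
local now [np.float64(-7.921521816395419), np.float64(-124.68812415715918), np.float64(98.09224070230464)]
shift tool [ 0.314 -0.92   0.099] turn [-0.008  0.001  0.002] yaw-goal shift [ 0.312 -0.922  0.092]
```

View pics/w4z.png

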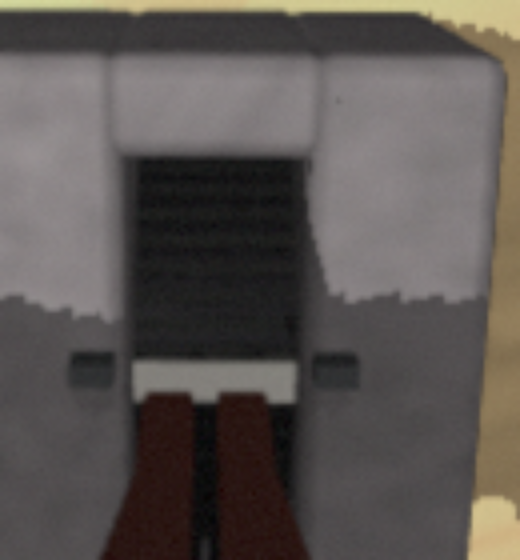

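```bash
python3 -c "
from h import *
p=ctrl.get_image('wrist'); bar(p,(324,235))"
python3 -m handwheel '[[[0,0,0],[0,0,-3],0],[[0,0,0],[0,0,-5],0],[[0,0,0],[0,0,-8],0],[[0,0,0],[0,0,-10],0],[[0,0,0],[0,0,-15],0],[[0,0,0],[0,0,-15],0],[[0,0,0],[0,0,-15],0],[[0,0,0],[0,0,-10],0],[[0,0,0],[0,0,0],0],[[0,0,0],[0,0,0],0]]'
python3 - <<'E'
from h import *
go((0,-10,190))
p=ctrl.get_image("wrist"); save(p,"wrist5.png")
for d in ctrl.spot_point(p,"press_pad"):print(d["score"],w(p,d["position"]))
cv2.imwrite("pics/w5z.png",cv2.resize(cv2.imread("pics/wrist5.png")[140:340,200:400],None,fx=3,fy=3))
E
```

```text
bar [0.068] res [-1.188 -0.004]
t: 9.93
ee_pos: [485.0, -105.6, 186.1]
orientation: [-1.825, 2.554, -0.003]
ft_force: [-0.1, -0.3, -0.1]
width: 0.6
t 9.9333 pos [ 485.004 -105.605  186.14 ] F [-0.073 -0.314 -0.117] w 0.5886764062339884
local now [np.float64(-11.267988396402501), np.float64(-125.00397861420254), np.float64(186.14048743499572)]
shift tool [-114.981  -11.541   -3.72 ] turn [-0.003  0.001  0.002] yaw-goal shift [-115.004  -11.268   -3.86 ]
0.84 [529.153   7.562 155.269]
```

View pics/wrist5.png

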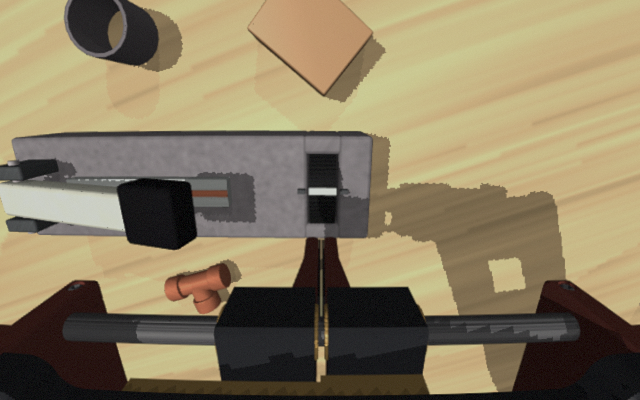

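View pics/w5z.png

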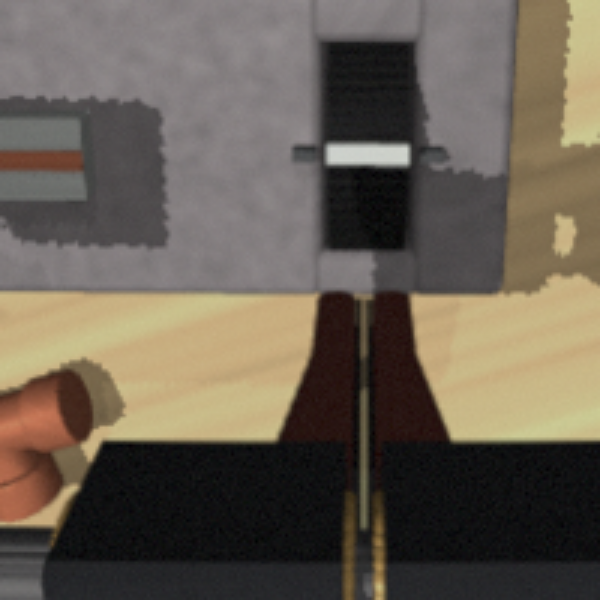

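```bash
python3 -m handwheel '[[[0,0,0],[-14,-1.5,0],0],[[0,0,0],[-18,-1.5,0],0],[[0,0,0],[-18,-1.5,0],0],[[0,0,0],[-18,-1.5,0],0],[[0,0,0],[-18,-1.5,0],0],[[0,0,0],[-18,-1.5,0],0],[[0,0,0],[-10,-1.5,0],0],[[0,0,0],[0,0,0],0],[[0,0,0],[0,0,5],0],[[0,0,0],[0,0,5],0]]'
python3 - <<'E'
from h import *
go((-1,-8,124))
p=ctrl.get_image("wrist"); save(p,"wrist6.png")
for d in ctrl.spot_point(p,"press_pad"):print(d["score"],w(p,d["position"]))
E
```

```text
t: 10.87
ee_pos: [528.8, 2.6, 168.1]
orientation: [1.82, -2.551, -0.01]
ft_force: [0.1, -0.4, -0.7]
width: 0.2
t 10.8667 pos [528.829   2.585 168.085] F [ 0.136 -0.402 -0.724] w 0.1692261962842874
local now [np.float64(-5.099569299544761), np.float64(-8.43817018619304), np.float64(168.08462653184264)]
shift tool [-0.563 -4.537 44.04 ] turn [ 0.01  -0.003  0.001] yaw-goal shift [-0.438 -4.1   44.085]
0.72 [531.003   8.178 151.027]
```

View pics/wrist6.png

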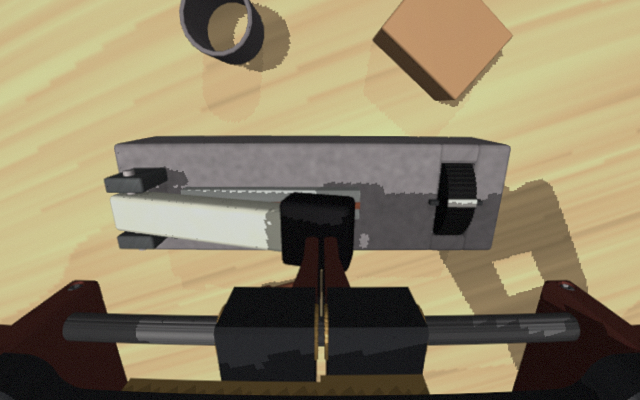

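```bash
python3 -m handwheel '[[[0.01,0,0],[0,-2,2],0],[[0,0,0],[0,-2,3],0],[[0,0,0],[0,0,5],0],[[0,0,0],[0,0,5],0],[[0,0,0],[0,0,5],0],[[0,0,0],[0,0,5],0],[[0,0,0],[0,0,5],0],[[0,0,0],[0,0,4],0],[[0,0,0],[0,0,2],0],[[0,0,0],[0,0,1],0]]'
python3 -c "
from h import *
go((-1,-8,124))"
```

```text
t: 11.8
ee_pos: [531.5, -4.2, 128.7]
orientation: [1.817, -2.556, 0.007]
ft_force: [-2.3, 0.7, 8.1]
width: 0.5
t 11.8 pos [531.499  -4.159 128.665] F [-2.259  0.673  8.138] w 0.46029930804809205
local now [np.float64(-0.3769108886067949), np.float64(-13.94283188726884), np.float64(128.6650032362452)]
shift tool [-5.972  0.644  4.624] turn [-0.001 -0.007 -0.003] yaw-goal shift [-5.943  0.623  4.665]
```

```bash
python3 -m handwheel '[[[0,0,0],[0,0,1.5],0],[[0,0,0],[0,0,1.5],0],[[0,0,0],[0,0,1.5],0],[[0,0,0],[0,0,1.2],0],[[0,0,0],[0,0,1],0],[[0,0,0],[0,0,1],0],[[0,0,0],[0,0,1],0],[[0,0,0],[0,0,1],0],[[0,0,0],[0,0,1],0],[[0,0,0],[0,0,1],0]]'
python3 -c "
from h import *
go((-1,-8,124))"
```

```text
t: 12.63
ee_pos: [531.4, -4.6, 124.2]
orientation: [1.816, -2.558, 0.007]
ft_force: [-6.0, -1.5, 17.7]
width: 0.6
t 12.6333 pos [531.4    -4.567 124.171] F [-5.956 -1.479 17.7  ] w 0.5808772079798421
local now [np.float64(-0.3374457524017398), np.float64(-14.360805910058591), np.float64(124.17113031062824)]
shift tool [-6.359  0.687  0.131] turn [-0.001 -0.006 -0.004] yaw-goal shift [-6.361  0.663  0.171]
```

Against the stop at 17.7 N. Hold for two calls, then check.

```bash
python3 -m handwheel '[[[0,0,0],[0,0,1],0],[[0,0,0],[0,0,1],0],[[0,0,0],[0,0,1],0],[[0,0,0],[0,0,1],0],[[0,0,0],[0,0,1],0],[[0,0,0],[0,0,1],0],[[0,0,0],[0,0,1],0],[[0,0,0],[0,0,1],0],[[0,0,0],[0,0,1],0],[[0,0,0],[0,0,1],0]]'
python3 -m handwheel '[[[0,0,0],[0,0,1],0],[[0,0,0],[0,0,1],0],[[0,0,0],[0,0,1],0],[[0,0,0],[0,0,1],0],[[0,0,0],[0,0,1],0],[[0,0,0],[0,0,1],0],[[0,0,0],[0,0,1],0],[[0,0,0],[0,0,1],0],[[0,0,0],[0,0,1],0],[[0,0,0],[0,0,1],0]]'
python3 - <<'E'
from h import *
p=ctrl.get_image("wrist"); save(p,"wrist7.png")
p=ctrl.get_image("side"); save(p,"side7.png"); cv2.imwrite("pics/side7z.png",cv2.resize(cv2.imread("pics/side7.png")[180:330,260:420],None,fx=4,fy=4))
E
```

```text
t: 13.47
ee_pos: [531.4, -4.6, 124.2]
orientation: [1.817, -2.56, 0.008]
ft_force: [-5.2, -0.3, 17.4]
width: 0.8
t: 14.3
ee_pos: [531.4, -4.6, 124.2]
orientation: [1.817, -2.562, 0.009]
ft_force: [-6.5, -0.2, 17.6]
width: 0.6
```

View pics/wrist7.png

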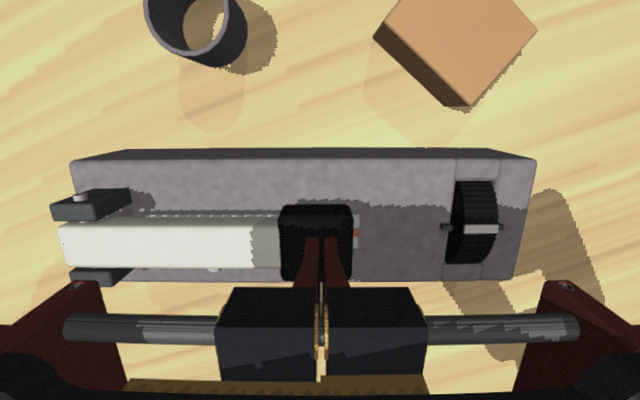

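View pics/side7z.png

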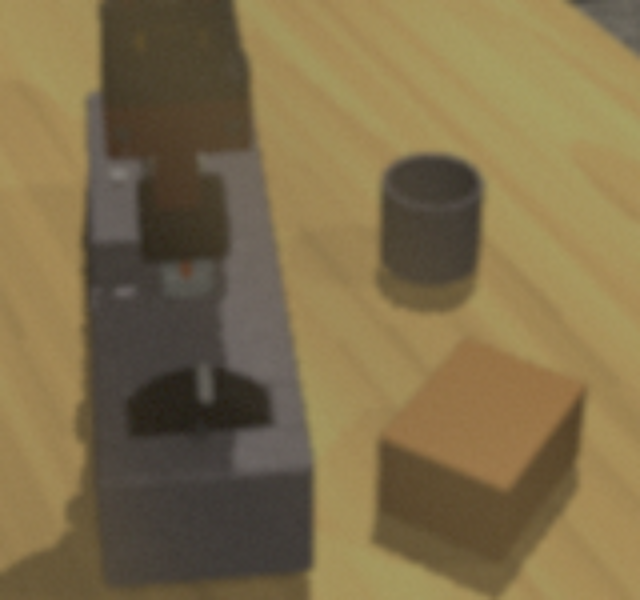

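Wrist view: the sealing arm is level against its stop and the bar (≈480,229) still lies in line with the left tab (≈446,226). Side view: the bar is at the crown. Releasing smoothly.

```bash
python3 -m handwheel '[[[0,0,0],[0,0,-4],0],[[0,0,0],[0,0,-6],0],[[0,0,0],[0,0,-6],0],[[0,0,0],[0,0,-6],0],[[0,0,0],[0,0,-6],0],[[0,0,0],[0,0,-8],0],[[0,0,0],[0,0,-15],0],[[0,0,0],[0,0,-20],0],[[0,0,0],[0,0,-25],0],[[0,0,0],[0,0,-25],0]]'
python3 -m handwheel '[[[0,0,0],[0,0,-20],0],[[0,0,0],[0,10,-10],0],[[0,0,0],[0,20,0],0],[[0,0,0],[0,20,0],0],[[0,0,0],[0,20,0],0],[[0,0,0],[0,10,0],0],[[0,0,0],[0,0,0],0],[[0,0,0],[0,0,0],0],[[0,0,0],[0,0,0],0],[[0,0,0],[0,0,0],0]]'
python3 - <<'E'
from h import *
p=ctrl.get_image("wrist"); save(p,"wrist8.png")
p=ctrl.get_image("side"); save(p,"side8.png")
for q in ["press_pad","carton","coupling","tee"]:
    for d in ctrl.spot_point(p,q)[:1]: print(q,w(p,d["position"]))
E
```

```text
t: 15.23
ee_pos: [528.2, -2.8, 245.2]
orientation: [1.812, -2.559, -0.002]
ft_force: [1.1, -0.4, -0.3]
width: 0.3
t: 16.07
ee_pos: [452.5, 21.1, 282.5]
orientation: [1.813, -2.562, 0.012]
ft_force: [-0.0, -0.1, 0.0]
width: 0.5
press_pad [535.714   6.92  148.19 ]
carton [ 634.56  -147.618    2.103]
coupling [706.191  31.846   2.671]
tee [420.938  78.233   0.063]
```

View pics/wrist8.png

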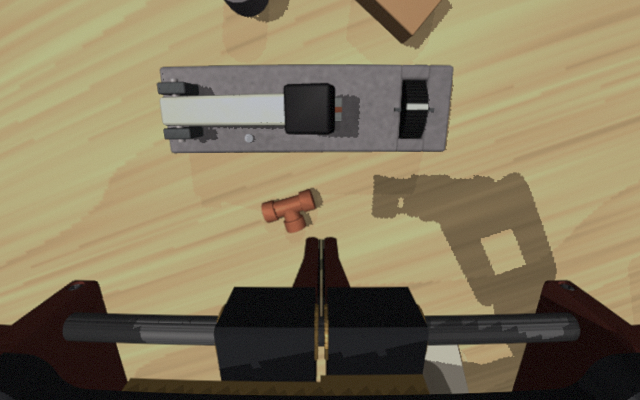

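View pics/side8.png

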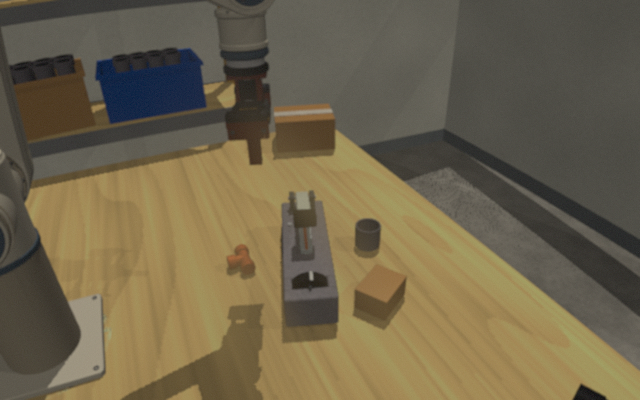

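The sealing arm is back up, with the pad at (303,210) in the side view. The bar is in line with the tabs at (417,107) in the wrist view. The loose things have not moved and the robot touches nothing.

```bash
python3 -c "
from workcell import ctrl
print(ctrl.close_job())"
```

```text
the job is handed in; nothing more can be done
None
```

The job is done and handed in at about 16 s. It reports no verdict, so this rests on my own checks.

- **Wheel:** It started two clicks positive. I rolled it to the top with two friction strokes at about 5 to 9 N. The last pictures show the index bar in line with the two pointer tabs. While the tip was still pressing, the bar read 0.07 rad. I took no angle after lifting off, only that view.
- **Sealing arm:** I pressed the pad down to its stop, with the fingertip about 116 mm above the bench at 17.5 N. I held it there for more than 1.6 s, and the wheel stayed set. After release, the side camera puts the pad at about 148 mm. It read the same with the arm up at the start, so the arm has sprung back.
- **Loose things:** The tee, coupling and carton were detected within about 6 mm of their first positions, which is close to the detector's own error. The robot was clear of everything when I handed in.

The first stroke slipped a little and overran. The tip ended 13 mm past the crown as it lifted off, but the wheel still went over only one click.

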